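# Prise open the tea-light box with the spreading knife

### The arm

A 6-joint arm with a two-finger parallel gripper is mounted at the origin on a cart in front of the work surface, level with it; the furniture and walls round the work are solid. World frame = base frame: x ahead of the robot, y to its left, z up, the work surface at z = 0. Lengths are in mm, angles in degrees, forces in N, time in s.
With the tool pointing down it reaches from about 300 to 850 mm from the base axis. Payload 4.2 kg.
Tool frame: the origin (TCP) lies on the centre line of the jaws, within the pads' length; the fingertips stand 8 mm ahead of it and the grasp point (between the pads) lies 11 mm behind it; z points along the fingers, y is the line along which they close (so a half turn about z gives the same grasp; the last joint's range is limited). The gripper opens to 91 mm and grips with 3 to 60 N. Pads are 32 mm wide; open, the fingers measure 118 mm over their backs; the gripper's body (76 mm by 178 mm) begins 60 mm behind the grasp point.
Start: joints at [-67.093, 18.312, 89.639, -0, 72.044, -1.146], TCP at [234.362, -525.087, 221.976] pointing down, gripper open.
Joint ranges: [-177.97, 177.97], [-48.28, 115.42], [12.27, 149.76], [-77.06, 257.06], [2.81, 150.46], [-146.56, 146.56]. Speed limits (degrees/s): [147.25, 147.25, 180, 180, 180, 180].

### API

Orientations are given as [roll, pitch, yaw] about the fixed x, y, z axes, in that order (R = Rz(yaw) Ry(pitch) Rx(roll)).
In Python, from workcell import telemetry, eyes, ticket gives the robot as it stands. The module is installed in compiled form; this text tells all that it offers.
- The arm moves only by the shell command python3 -m crank 'ROWS' [OPENING] [FORCE]. ROWS is JSON, a list of rows, each an object of numbers: "dx", "dy", "dz": the shift along the world's x, y, z normalised to -1 to 1, where 1 is 80 cm; "yaw": the turn about the world's z normalised to -1 to 1, where 1 is 5 degrees. A call has 1 to 10 rows; each row shifts and turns the commanded pose from where the row before left it; what a row does not reach is not made up. A row lasts 1/8 s, in which the tool goes at most 62.5 mm and 10.7 degrees, less where a joint would pass 70% of its speed; a pose out of reach is approached as far as the arm can. A call with a number of a shift or a turn outside -1 to 1 is refused whole. A call with a gripper value outside its range is refused whole. OPENING is the opening, from 0 (shut) to 1 (fully open), set as the call begins (- or left out, the last holds). The fingers move at their own pace and stop on an object; FORCE is the grip in N (left out, the last holds). Time passes only in rows, so rows that do not move let the fingers close. It gives the time, the measured TCP pose, the force, the opening and the grip force at its end, in the units of the state.
- telemetry.state(): the state, without advancing time (a new reading comes with each control period).
- eyes.grab_frame(name): name is "scene" or "top" or "wrist"; returns the picture (420x560x3 uint8, red, green, blue); there is no depth.
- eyes.calibration(name): a dict with "camera_matrix" (3x3 intrinsics, pixels), "k1" (the pictures are not rectified: a ray, as slopes to the right and down, at radius r is drawn at 1 + k1 r^2 times it, then the intrinsics apply), "world_from_camera" (4x4, takes a point from camera to world coordinates). Camera axes: x right, y down, z forward; pixel columns grow to the right and rows downward; lengths in mm; the calibration is good to about 2 mm. A picture is of the moment at which its call begins: read the wrist's pose just before it. calibration takes no time and is no camera call; for the wrist camera it gives the pose at the moment of the call.
- ticket.job_done(): hands the job in; it is judged then, once.
The state is a dict: "time_s": time; "qpos": joint angles; "qvel": joint speeds; "effort": joint torques, N m; "ee_pos": TCP position; "ee_rot": TCP orientation; "force": force on the tool from outside, world axes, zero at the start; "torque": the same for the moment, N m; "gripper_width": finger opening in mm; "gripper_force": force on a finger pad.
Only numpy, scipy, OpenCV 4.12 (cv2) and the standard library are available. Lean on these libraries where they do the work, as an engineer would, in place of code of your own. Each camera call takes 0.05 s, during which the arm holds its last target. There are 200 camera calls.

### The job

The flush lid of the wooden box has no handle: take the spreading knife, put its blade into the slot under the front of the lid, lever the lid up and swing it open with the knife until it stands nearly upright or farther. Only the knife may touch the box, never the gripper or arm. Then lay the knife flat on the worktop clear of the box, without dropping it from a height, and leave everything else where it stands.

Things in the scene. Friction and masses are not known exactly. Their poses are not given: they have to be found in the camera images.
- box: wooden box, flat hinged lid, closed at the start; 140 (x) x 180 (y) x 71 mm high, fixed. Origin: centre of underside; x points from the slotted front (robot's side, turned up to 0.35 rad) to the hinged back, y left, z up. Walls 8 mm; hollow, 5 tea lights 16 mm high on its floor 10 mm up. Lid: 10 mm plate flush with the walls, underside 60 mm above the worktop
- slot (a point): middle of the slot's mouth in the front face, 54 mm above the worktop. The slot, under the lid's front edge, is 70 mm wide (box's y) and 12 mm high, from 48 mm up to the lid's underside at 60 mm, and passes through the 8 mm wall into the hollow box. Axes as the box's
- hinge (a point): middle of the lid's hinge axis: at the top of the back wall, 140 mm behind the front face and 60 mm above the worktop; the axis runs along the box's y
- lid_edge (a point): middle of the lower front edge of the lid, 140 mm from the hinge axis; moves with the lid; x points from edge to hinge along the lid, z out of the lid's upper face
- lid (a joint): lid angle, rad: 0 closed, growing as the front edge rises and swings back, stop at 1.75. The hinge is stiff (0.12 N m of friction; lid 0.12 kg): the lid stays at any angle where it is left. About 2 to 3 N at the tip opens it
- knife: spreading knife, 200 mm, loose, about 0.09 kg, lying flat: dark wooden handle 100 x 22 x 20 mm (x -100 to 0 mm), straight steel blade 26 mm wide, 3 mm thick, round end (x 0 to +100 mm), at mid-height of the handle (10 mm up). Origin: underside, where handle meets blade; x points to the tip, z up. Its tip points away from the robot, up to 0.5 rad turned
- knife_tip (a point): end of the blade at mid-thickness, 100 mm ahead of the knife's origin and 10 mm above its underside; axes as the knife's
- knife_grip (a point): good place to grip: middle of the handle's height, 35 mm behind the origin, handle 22 mm wide there; axes as the knife's
- mug: bystander: blue mug 58 x 82 x 49 mm, loose, left of the box (not the one in the far left corner); origin centre of underside
- egg_cup: bystander: brown egg cup 47 mm wide, 54 mm high, loose, right of the box; origin centre of underside
- ramekin: bystander: white ramekin 73 mm wide, 41 mm high, loose, beyond the knife; origin centre of underside
There are look-alikes about, which are no part of the job. Of the things shaped like the knife, the wooden one is meant.

How it is judged (in metres and radians):
On the way:
1. the knife, held in the fingers, bears on the box or its lid with the lid raised by more than 0.2 rad (value of joint lid above 0.2 rad and contact force between knife and box above 0.2 N and contact force between the fingers and knife above 0.5 N), for 0.1 s.
At the end, for the whole second after the job is handed in: The lid stands open by more than 1.2 rad (about 70 degrees); the knife lies flat on the worktop (tip and grip point both less than 25 mm up), at rest, touching neither box nor lid; mug, egg cup and ramekin are within 30 mm of where they stood (value of joint lid above 1.2 rad and height (world z) of knife below 0.03 m and height (world z) of each of knife_tip, knife_grip below 0.025 m and contact force between knife and box below 0.05 N and linear speed of knife below 0.02 m/s and angular speed of knife below 0.2 rad/s and distance of each of mug, egg_cup, ramekin from where it was at the start of the episode below 0.03 m).
It fails at once if the gripper or arm touches the box or its lid (over 1 N) (contact force between any of the fingers, the arm and box above 1 N).
It fails at once if the knife bears on the box or its lid with more than 25 N (contact force between knife and box above 25 N).
It fails at once if the knife falls free more than 60 mm above the worktop (contact force between knife and anything else below 0.01 N and height (world z) of each of knife_grip, knife_tip above 0.06 m).
It fails at once if the mug, egg cup or ramekin is shifted by more than 30 mm (distance of any of mug, egg_cup, ramekin from where it was at the start of the episode above 0.03 m).
It also fails if it takes over 62 s, if anything falls off the work surface, if the arm or the gripper's body presses on something with over 40 N, if the wrist force passes 120 N, or if a joint passes its speed limit or range.

## Working session

There is one attempt and no reset: what is moved stays moved. The work goes in short steps, Python scripts to look and compute and a shell command to move; the robot and the scene stay as the last step left them, time stands still between calls to the robot, and variables do not carry over. Pictures are saved under pics/ and viewed, at most 12 in all, crops included, and the job is handed in when it is done.

```bash
mkdir -p pics; python3 - <<'E'
from workcell import telemetry, eyes
import cv2,numpy as np
print(telemetry.state())
for n in ("scene","top"):
    f=eyes.grab_frame(n); cv2.imwrite(f"pics/{n}0.png",f[:,:,::-1])
    c=eyes.calibration(n); print(n,np.round(c["camera_matrix"],1).tolist(),c["k1"],np.round(c["world_from_camera"],3).tolist())
E
```

```text
{'time_s': 0.0, 'qpos': array([-6.70927653e+01,  1.83514424e+01,  8.97059612e+01, -1.17832337e-03,
        7.20441130e+01, -1.14575815e+00]), 'qvel': array([ 0.08292046, -0.01155054,  0.06794991,  0.05564277, -0.07928287,
        0.08348219]), 'effort': array([ 9.48464840e-04, -4.12458730e+01, -2.31972027e+01,  7.31080910e-02,
        4.56232333e-02, -1.66141681e-04]), 'ee_pos': array([ 234.16467109, -524.6219352 ,  221.12527888]), 'ee_rot': array([-1.79898481e+02, -9.09856048e-04,  2.40533563e+01]), 'force': array([-0.75045706,  0.20804777, -0.53293257]), 'torque': array([-0.01855543,  0.02469143,  0.01755558]), 'gripper_force': 0.0, 'gripper_width': 91.46053106068298}
scene [[462.2, 0.0, 277.0], [0.0, 462.2, 208.7], [0.0, 0.0, 1.0]] -0.08524897766673711 [[-0.769, -0.397, 0.5, -81.464], [-0.639, 0.458, -0.618, 803.052], [0.016, -0.795, -0.606, 848.388], [0.0, 0.0, 0.0, 1.0]]
top [[476.9, 0.0, 279.6], [0.0, 476.9, 211.7], [0.0, 0.0, 1.0]] 0.05536347410162714 [[-0.024, -0.998, 0.053, 493.591], [-1.0, 0.024, 0.005, 11.874], [-0.006, -0.053, -0.999, 1389.362], [0.0, 0.0, 0.0, 1.0]]
```

View pics/scene0.png

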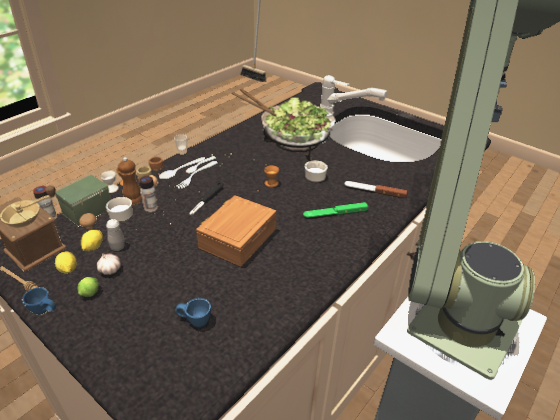

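View pics/top0.png

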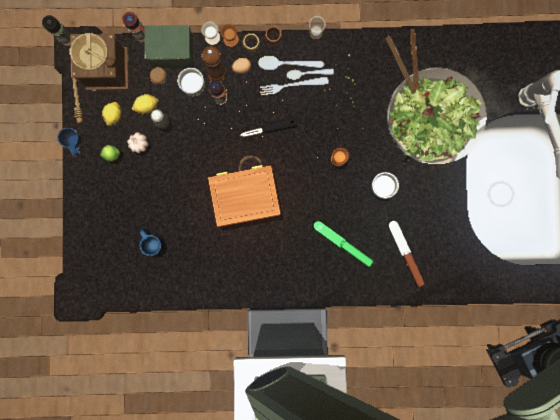

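The overhead view shows the wooden-handled knife with its tip near (392,222) and handle end near (422,286). The box lid has corners around (210,176), (272,167), (280,213) and (217,225). The ramekin is at (385,185), the egg cup at (340,157) and the mug at (150,244).

```bash
cat > h.py <<'E'
import cv2,numpy as np
from workcell import telemetry, eyes
def toworld(cal,px,z):
    K=np.array(cal["camera_matrix"]);k=cal["k1"];T=np.array(cal["world_from_camera"])
    p=np.atleast_2d(np.array(px,float)); out=[]
    u=cv2.undistortPoints(p.reshape(-1,1,2),K,np.array([k,0,0,0,0.])).reshape(-1,2)
    d=np.c_[u,np.ones(len(u))]@T[:3,:3].T; o=T[:3,3]
    return (o+d*((z-o[2])/d[:,2])[:,None])[:,:2]
def blob(m,near):
    n,l,s,c=cv2.connectedComponentsWithStats(m.astype(np.uint8))
    i=1+np.argmin([np.hypot(*(c[j]-near))+(1e4 if s[j,4]<60 else 0) for j in range(1,n)])
    cn=cv2.findContours((l==i).astype(np.uint8),0,1)[0]
    return max(cn,key=cv2.contourArea).reshape(-1,2)
E
python3 - <<'E'
from h import *
im=cv2.imread("pics/top0.png");h=cv2.cvtColor(im,cv2.COLOR_BGR2HSV).astype(int);cal=eyes.calibration("top")
H,S,V=h[...,0],h[...,1],h[...,2]
# crop masks
bl=blob((S<60)&(V>130),(400,238)); ha=blob((S>110)&((H<15)|(H>170))&(V>60),(414,270))
bx=blob((S>100)&(H<22)&(V>90),(245,195))
for n,c,z in (("blade",bl,10),("handle",ha,18),("lid",bx,71)):
    w=toworld(cal,c,z).astype(np.float32); r=cv2.minAreaRect(w); print(n,r,cv2.boxPoints(r).round(1).tolist(), len(c))
b=toworld(cal,bl,10);a=toworld(cal,ha,18)
v=b.mean(0)-a.mean(0);print("yaw",np.degrees(np.arctan2(v[1],v[0])))
al=np.r_[a];[vx,vy,x0,y0]=cv2.fitLine(np.r_[a,b].astype(np.float32),2,0,.01,.01).ravel();print("line",vx,vy,np.degrees(np.arctan2(vy,vx)),x0,y0)
d=v/np.linalg.norm(v);print("tip",b[np.argmax(b@d)],"butt",a[np.argmin(a@d)],"joint",a[np.argmax(a@d)],b[np.argmin(b@d)])
for n,p,z in (("ram",(385,185),41),("egg",(340,157),54),("mug",(150,244),49)):print(n,toworld(cal,p,z))
E
```

```text
blade ((484.60009765625, -321.587646484375), (103.2319564819336, 28.811756134033203), 22.084808349609375) [[431.3999938964844, -327.6000061035156], [442.20001220703125, -354.29998779296875], [537.7999877929688, -315.5], [527.0, -288.79998779296875]] 77
handle ((391.6281433105469, -359.3718566894531), (98.00395202636719, 23.599082946777344), 22.544586181640625) [[341.79998779296875, -367.29998779296875], [350.8999938964844, -389.1000061035156], [441.3999938964844, -351.5], [432.3999938964844, -329.70001220703125]] 73
lid ((628.3529663085938, 119.86830139160156), (178.53265380859375, 182.33326721191406), 9.523777961730957) [[525.2000122070312, 195.0], [555.4000244140625, 15.199999809265137], [731.5, 44.70000076293945], [701.2999877929688, 224.5]] 278
yaw 22.083947045039302
line 0.9257135 0.3782256 22.223812 438.25253 -340.21985
tip [ 531.98854604 -301.09578629] butt [ 345.70331695 -376.55130429] joint [ 439.4447732  -346.74945038] [ 436.45410251 -340.21251696]
ram [[ 633.29728958 -280.83096489]]
egg [[ 714.21165251 -154.74164052]]
mug [[482.66767855 383.46698019]]
```

```bash
python3 -m crank '[{"dx":0.0355,"dy":0.0355,"yaw":-0.37},{"dx":0.0355,"dy":0.0355},{"dx":0.0355,"dy":0.0355},{"dx":0.0355,"dy":0.0355,"dz":-0.03},{"dx":0.0355,"dy":0.0355,"dz":-0.04},{"dx":0.0355,"dy":0.0355,"dz":-0.04},{},{}]' 0.75 40
python3 - <<'E'
from h import *
print(telemetry.state()["ee_pos"],telemetry.state()["ee_rot"])
cal=eyes.calibration("wrist");f=eyes.grab_frame("wrist");cv2.imwrite("pics/w1.png",f[:,:,::-1])
import json;json.dump({k:np.array(v).tolist() for k,v in cal.items()},open("w1.json","w"))
E
```

```text
[ 234.17648101 -524.67351425  221.19483121] [-1.79907058e+02 -2.42223104e-03  2.40499826e+01]validation failed for argument at $[0]...
```

View pics/w1.png

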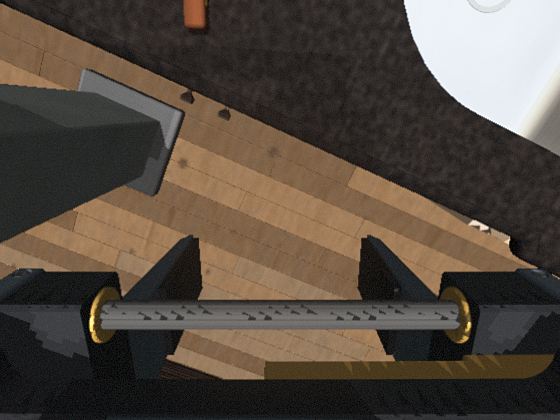

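The move was refused, so this is the wrist view from the start pose: fingers at about (190,250) and (370,250), and the knife's handle end at (195,15). I'll fill in all four keys in every row.

```bash
python3 -m crank '[{"dx":0.0355,"dy":0.0355,"dz":0,"yaw":-0.37},{"dx":0.0355,"dy":0.0355,"dz":0,"yaw":0},{"dx":0.0355,"dy":0.0355,"dz":0,"yaw":0},{"dx":0.0355,"dy":0.0355,"dz":-0.03,"yaw":0},{"dx":0.0355,"dy":0.0355,"dz":-0.04,"yaw":0},{"dx":0.0355,"dy":0.0355,"dz":-0.04,"yaw":0},{"dx":0,"dy":0,"dz":0,"yaw":0},{"dx":0,"dy":0,"dz":0,"yaw":0}]' 0.75 40
python3 - <<'E'
from h import *
cal=eyes.calibration("wrist");f=eyes.grab_frame("wrist");cv2.imwrite("pics/w2.png",f[:,:,::-1])
im=f[:,:,::-1].copy();h=cv2.cvtColor(im,cv2.COLOR_BGR2HSV).astype(int);H,S,V=h[...,0],h[...,1],h[...,2]
import json;json.dump({k:np.array(v).tolist() for k,v in cal.items()},open("w2.json","w"))
E
```

```text
time_s: 1.15
ee_pos: [404.8, -355.2, 134.3]
ee_rot: [179.9, 0.0, 22.2]
force: [-0.4, -0.5, 1.0]
gripper_width: 68.6
gripper_force: 0.0
```

View pics/w2.png

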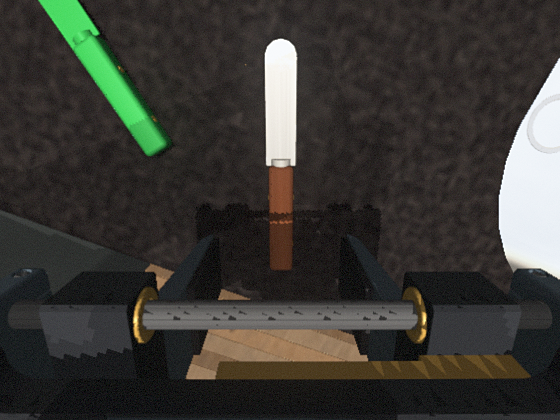

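The knife is centred and aligned between the fingers, with the tip at (281,40) and the joint at (281,163). Next I descend and grip.

```bash
python3 -m crank '[{"dx":0,"dy":0,"dz":-0.04,"yaw":0},{"dx":0,"dy":0,"dz":-0.04,"yaw":0},{"dx":0,"dy":0,"dz":-0.04,"yaw":0},{"dx":0,"dy":0,"dz":-0.02,"yaw":0},{"dx":0,"dy":0,"dz":-0.014,"yaw":0},{"dx":0,"dy":0,"dz":0,"yaw":0},{"dx":0,"dy":0,"dz":0,"yaw":0}]' 0.75 50 && python3 -m crank '[{"dx":0,"dy":0,"dz":0,"yaw":0},{"dx":0,"dy":0,"dz":0,"yaw":0},{"dx":0,"dy":0,"dz":0,"yaw":0},{"dx":0,"dy":0,"dz":0,"yaw":0},{"dx":0,"dy":0,"dz":0,"yaw":0},{"dx":0,"dy":0,"dz":0,"yaw":0}]' 0 50
```

```text
time_s: 2.08
ee_pos: [405.4, -355.3, 11.7]
ee_rot: [179.9, -0.0, 22.2]
force: [0.2, -0.2, -0.2]
gripper_width: 68.4
gripper_force: 0.0
time_s: 2.82
ee_pos: [404.8, -354.8, 10.8]
ee_rot: [180.0, -0.0, 22.2]
force: [-0.1, -0.9, -0.7]
gripper_width: 22.1
gripper_force: 50.0
```

```bash
python3 -m crank '[{"dx":0,"dy":0,"dz":0.02,"yaw":0},{"dx":0,"dy":0,"dz":0.035,"yaw":0},{"dx":0,"dy":0,"dz":0.035,"yaw":0},{"dx":0,"dy":0,"dz":0.035,"yaw":0},{"dx":0,"dy":0,"dz":0,"yaw":0}]' 0 50 && python3 -m crank '[{"dx":-0.006,"dy":0.03,"dz":0,"yaw":-0.254},{"dx":-0.006,"dy":0.057,"dz":0,"yaw":-0.254},{"dx":-0.006,"dy":0.06,"dz":0,"yaw":-0.254},{"dx":-0.006,"dy":0.06,"dz":0,"yaw":-0.254},{"dx":-0.006,"dy":0.06,"dz":0,"yaw":-0.254},{"dx":-0.006,"dy":0.06,"dz":0,"yaw":-0.254},{"dx":-0.006,"dy":0.06,"dz":0,"yaw":-0.254},{"dx":-0.006,"dy":0.06,"dz":0,"yaw":-0.254},{"dx":-0.006,"dy":0.06,"dz":0,"yaw":-0.254},{"dx":-0.006,"dy":0.03,"dz":0,"yaw":-0.254}]' 0 50 &&  python3 -m crank '[{"dx":0,"dy":0,"dz":-0.035,"yaw":0},{"dx":0,"dy":0,"dz":-0.036,"yaw":0},{"dx":0,"dy":0,"dz":0,"yaw":0},{"dx":0,"dy":0,"dz":0,"yaw":0}]' 0 50
python3 - <<'E'
from h import *
import json
s=telemetry.state();print(s["ee_pos"],s["ee_rot"])
for n in("wrist","scene"):
    cal=eyes.calibration(n);f=eyes.grab_frame(n);cv2.imwrite(f"pics/{n}3.png",f[:,:,::-1])
    json.dump({k:np.array(v).tolist() for k,v in cal.items()},open(n+"3.json","w"))
E
```

```text
time_s: 3.45
ee_pos: [406.0, -355.8, 113.6]
ee_rot: [179.7, -0.1, 22.2]
force: [1.0, -0.8, -1.3]
gripper_width: 21.8
gripper_force: 50.0
time_s: 4.7
ee_pos: [355.6, 76.7, 110.2]
ee_rot: [-180.0, 0.1, 9.6]
force: [0.6, 0.2, -1.2]
gripper_width: 21.8
gripper_force: 50.0
time_s: 5.2
ee_pos: [357.1, 74.9, 54.4]
ee_rot: [180.0, -0.0, 9.5]
force: [-0.0, -0.3, -0.1]
gripper_width: 21.7
gripper_force: 50.0
[357.05289295  74.89835183  54.35094637] [ 1.79995504e+02 -1.82703341e-02  9.49058889e+00]
```

View pics/wrist3.png

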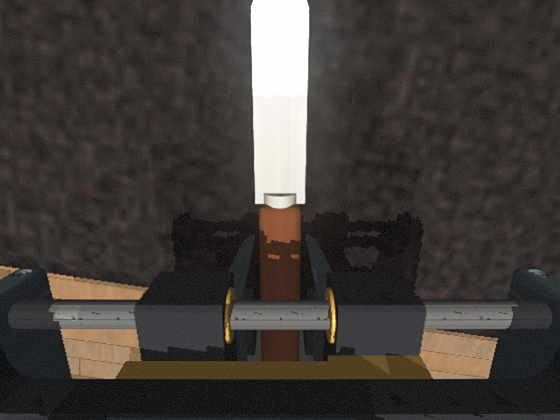

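Wrist view: blade from joint (280,200) to the tip at the top edge (280,0). It looks wider near the tip, so it may be pitched. I'll measure that.

```bash
python3 - <<'E'
from h import *
import json
for nm,js,rows in (("w2","w2",[60,80,100,120,150]),("wrist3","wrist3",[25,50,80,110,150,190])):
    c=json.load(open(js+".json"));K=np.array(c["camera_matrix"]);T=np.array(c["world_from_camera"])
    if nm=="w2":print(K.round(1).tolist(),c["k1"],T.round(2).tolist())
    im=cv2.imread(f"pics/{nm}.png");g=im.min(2)
    for r in rows:
        x=np.where(g[r,230:330]>120)[0]+230
        u=cv2.undistortPoints(np.array([[[x.min()-.5,r]],[[x.max()+.5,r]]],float),K,np.array([c["k1"],0,0,0,0.])).reshape(-1,2)
        d=26/(u[1,0]-u[0,0]); p=T@np.r_[u.mean(0)*d,d,1]
        print(nm,r,x.min(),x.max(),"depth",d.round(1),p[:3].round(1))
E
```

```text
[[326.1, 0.0, 279.6], [0.0, 326.1, 211.2], [0.0, 0.0, 1.0]] -0.009659774906200548 [[0.38, -0.89, -0.27, 483.78], [-0.93, -0.36, -0.11, -322.77], [0.0, 0.29, -0.96, 296.33], [0.0, 0.0, 0.0, 1.0]]
w2 60 265 296 depth 264.4 [ 521.  -308.8    7.6]
w2 80 265 296 depth 264.5 [ 506.6 -314.7   12.2]
w2 100 265 295 depth 273.2 [ 492.3 -320.1    7.8]
w2 120 266 295 depth 282.4 [ 477.4 -326.7    3.2]
w2 150 266 295 depth 282.5 [ 454.3 -336.    10.7]
wrist3 25 251 308 depth 145.7 [477.6  95.4  52.6]
wrist3 50 251 308 depth 145.8 [467.   93.7  55.8]
wrist3 80 252 307 depth 151.1 [454.8  91.6  54. ]
wrist3 110 253 306 depth 156.8 [441.6  89.4  52.1]
wrist3 150 254 305 depth 163.0 [422.8  86.3  51.6]
wrist3 190 255 304 depth 169.5 [402.4  82.9  51.1]
```

View pics/scene3.png

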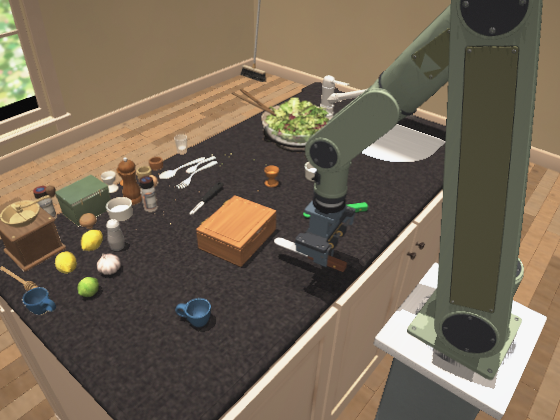

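Blade is level at about z = 54 mm, with its tip about 50 mm short of the front face. Now inserting it.

```bash
python3 -m crank '[{"dx":0.02,"dy":0.0033,"dz":0,"yaw":0},{"dx":0.02,"dy":0.0033,"dz":0,"yaw":0},{"dx":0.01,"dy":0.0017,"dz":0,"yaw":0},{"dx":0.005,"dy":0.0008,"dz":0,"yaw":0},{"dx":0.005,"dy":0.0008,"dz":0,"yaw":0},{"dx":0.005,"dy":0.0008,"dz":0,"yaw":0},{"dx":0.005,"dy":0.0008,"dz":0,"yaw":0},{"dx":0,"dy":0,"dz":0,"yaw":0}]' 0 50
python3 - <<'E'
from h import *
for n in("wrist",):
    f=eyes.grab_frame(n);cv2.imwrite(f"pics/{n}4.png",f[:,:,::-1])
E
```

```text
time_s: 6.3
ee_pos: [413.1, 84.2, 54.0]
ee_rot: [180.0, -0.0, 9.5]
force: [0.0, 0.0, -0.9]
gripper_width: 21.7
gripper_force: 50.0
```

View pics/wrist4.png

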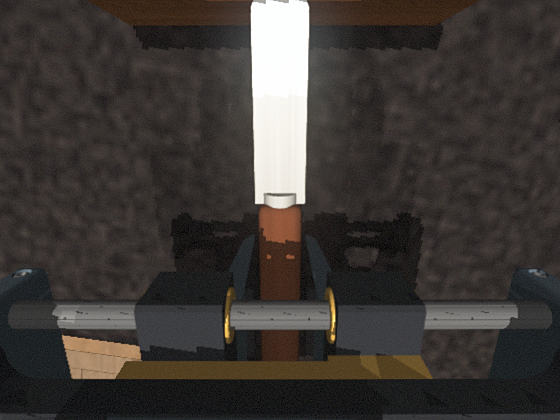

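The box front's base line lies level at row 25, from (135,25) to (440,25), and the blade at column 280 is centred on it. No contact force yet, so I'll go 26 mm farther, then begin to lift.

```bash
python3 -m crank '[{"dx":0.008,"dy":0.0013,"dz":0,"yaw":0},{"dx":0.008,"dy":0.0013,"dz":0,"yaw":0},{"dx":0.008,"dy":0.0013,"dz":0,"yaw":0},{"dx":0.008,"dy":0.0013,"dz":0,"yaw":0},{"dx":0,"dy":0,"dz":0,"yaw":0},{"dx":0,"dy":0,"dz":0,"yaw":0}]' 0 60 && python3 -m crank '[{"dx":0,"dy":0,"dz":0.005,"yaw":0},{"dx":0,"dy":0,"dz":0.005,"yaw":0},{"dx":0,"dy":0,"dz":0.005,"yaw":0},{"dx":0,"dy":0,"dz":0.005,"yaw":0},{"dx":0,"dy":0,"dz":0,"yaw":0}]'
python3 - <<'E'
from h import *
f=eyes.grab_frame("scene");cv2.imwrite("pics/s5.png",cv2.resize(f[150:300,150:400,::-1],None,fx=3,fy=3))
E
```

```text
time_s: 7.1
ee_pos: [438.1, 88.2, 53.9]
ee_rot: [180.0, 0.0, 9.5]
force: [-0.7, -0.4, -1.1]
gripper_width: 21.5
gripper_force: 60.0
time_s: 7.72
ee_pos: [438.5, 88.3, 70.3]
ee_rot: [180.0, -0.0, 9.5]
force: [0.0, 0.6, -1.7]
gripper_width: 21.9
gripper_force: 60.0
```

View pics/s5.png

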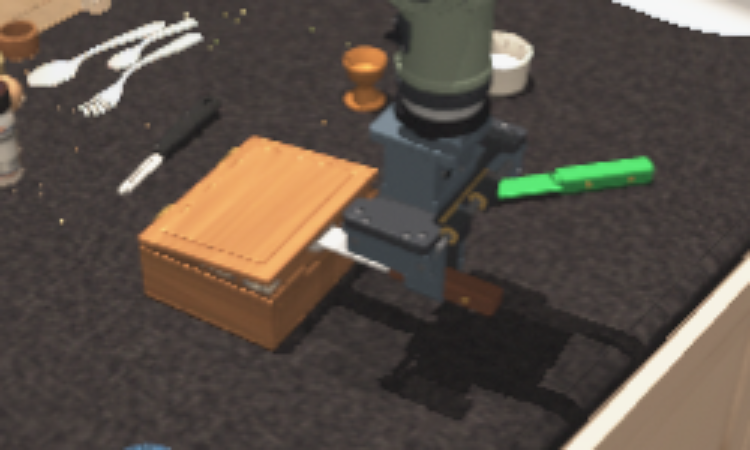

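The lid is up a few degrees, with the blade under its front edge. Next the tip follows an arc of about 108 mm radius around the hinge.

```bash
python3 -m crank '[{"dx":0.0022,"dy":0.0004,"dz":0.014,"yaw":0},{"dx":0.0036,"dy":0.0006,"dz":0.0136,"yaw":0},{"dx":0.0049,"dy":0.0008,"dz":0.0131,"yaw":0},{"dx":0.0064,"dy":0.0011,"dz":0.0126,"yaw":0},{"dx":0.0075,"dy":0.0013,"dz":0.0119,"yaw":0},{"dx":0.0088,"dy":0.0015,"dz":0.011,"yaw":0},{"dx":0.0099,"dy":0.0016,"dz":0.01,"yaw":0},{"dx":0,"dy":0,"dz":0,"yaw":0}]' && python3 -m crank '[{"dx":0.0109,"dy":0.0018,"dz":0.0089,"yaw":0},{"dx":0.0117,"dy":0.002,"dz":0.0076,"yaw":0},{"dx":0.0125,"dy":0.0021,"dz":0.0065,"yaw":0},{"dx":0.0129,"dy":0.0022,"dz":0.005,"yaw":0},{"dx":0,"dy":0,"dz":0,"yaw":0}]'
python3 - <<'E'
from h import *
f=eyes.grab_frame("scene");cv2.imwrite("pics/s6.png",cv2.resize(f[120:300,150:400,::-1],None,fx=3,fy=3))
E
```

```text
time_s: 8.78
ee_pos: [475.0, 94.5, 139.8]
ee_rot: [180.0, -0.2, 9.5]
force: [-0.8, 0.2, -1.3]
gripper_width: 21.6
gripper_force: 60.0
time_s: 9.4
ee_pos: [513.1, 100.9, 161.7]
ee_rot: [180.0, -0.1, 9.5]
force: [-0.4, 0.2, -1.0]
gripper_width: 21.5
gripper_force: 60.0
```

View pics/s6.png

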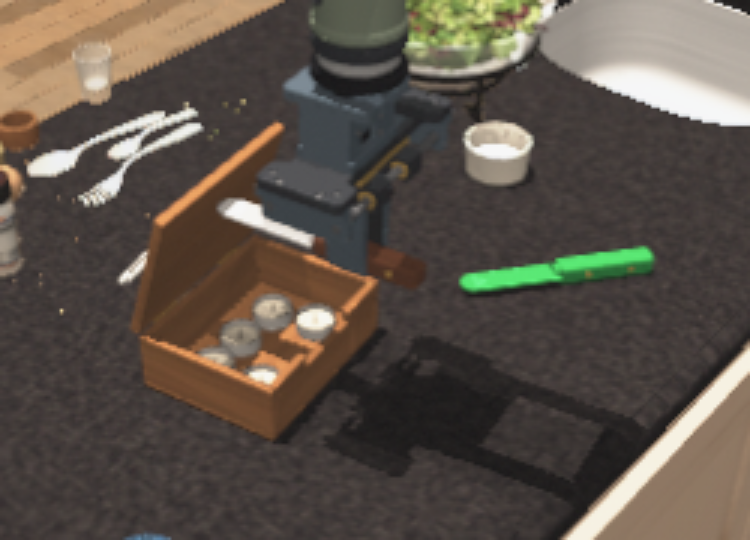

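The lid stands at roughly 70° with the tip against it, and the gripper is clear. I'll push past vertical, then draw straight back.

```bash
python3 -m crank '[{"dx":0.0134,"dy":0.0022,"dz":0.0036,"yaw":0},{"dx":0.0138,"dy":0.0023,"dz":0.0022,"yaw":0},{"dx":0.0139,"dy":0.0023,"dz":0.0008,"yaw":0},{"dx":0.012,"dy":0.002,"dz":0,"yaw":0},{"dx":0,"dy":0,"dz":0,"yaw":0}]' && python3 -m crank '[{"dx":-0.02,"dy":-0.0033,"dz":0,"yaw":0},{"dx":-0.04,"dy":-0.0067,"dz":0,"yaw":0},{"dx":-0.05,"dy":-0.0083,"dz":0,"yaw":0},{"dx":-0.05,"dy":-0.0083,"dz":0,"yaw":0},{"dx":-0.05,"dy":-0.0083,"dz":0,"yaw":0},{"dx":0,"dy":0,"dz":0,"yaw":0}]'
python3 - <<'E'
from h import *
f=eyes.grab_frame("scene");cv2.imwrite("pics/s7.png",cv2.resize(f[120:300,150:400,::-1],None,fx=3,fy=3))
E
```

```text
time_s: 10.07
ee_pos: [555.2, 107.8, 166.5]
ee_rot: [180.0, -0.1, 9.5]
force: [-1.1, -0.4, -1.0]
gripper_width: 21.2
gripper_force: 60.0
time_s: 10.82
ee_pos: [381.7, 79.0, 166.6]
ee_rot: [180.0, 0.1, 9.5]
force: [0.5, -0.0, -0.8]
gripper_width: 21.8
gripper_force: 60.0
```

View pics/s7.png

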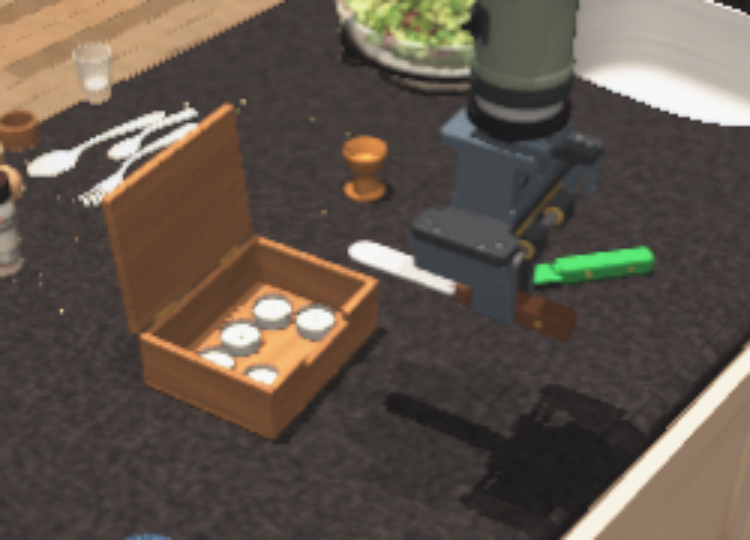

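The lid stands open just past vertical and the knife is clear of it. I'll carry the knife to the right and lower it in front of the box.

```bash
python3 -m crank '[{"dx":0,"dy":-0.03,"dz":0,"yaw":0},{"dx":0,"dy":-0.05,"dz":0,"yaw":0},{"dx":0,"dy":-0.045,"dz":0,"yaw":0},{"dx":0,"dy":0,"dz":-0.05,"yaw":0},{"dx":0,"dy":0,"dz":-0.05,"yaw":0},{"dx":0,"dy":0,"dz":-0.05,"yaw":0},{"dx":0,"dy":0,"dz":-0.025,"yaw":0},{"dx":0,"dy":0,"dz":-0.013,"yaw":0},{"dx":0,"dy":0,"dz":0,"yaw":0},{"dx":0,"dy":0,"dz":0,"yaw":0}]'
```

```text
time_s: 12.12
ee_pos: [386.9, -20.4, 16.9]
ee_rot: [180.0, -0.1, 9.5]
force: [-0.2, 0.8, -1.0]
gripper_width: 21.6
gripper_force: 60.0
```

```bash
python3 -m crank '[{"dx":0,"dy":0,"dz":-0.004,"yaw":0},{"dx":0,"dy":0,"dz":-0.002,"yaw":0},{"dx":0,"dy":0,"dz":-0.001,"yaw":0},{"dx":0,"dy":0,"dz":0,"yaw":0},{"dx":0,"dy":0,"dz":0,"yaw":0}]'
```

```text
time_s: 12.75
ee_pos: [386.0, -20.3, 10.8]
ee_rot: [180.0, -0.0, 9.5]
force: [-1.2, -0.3, 2.2]
gripper_width: 21.6
gripper_force: 60.0
```

The force reads +2 N upward, so the knife is on the worktop. Release and rise.

```bash
python3 -m crank '[{"dx":0,"dy":0,"dz":0,"yaw":0},{"dx":0,"dy":0,"dz":0,"yaw":0},{"dx":0,"dy":0,"dz":0,"yaw":0},{"dx":0,"dy":0,"dz":0,"yaw":0}]' 0.6 && python3 -m crank '[{"dx":0,"dy":0,"dz":0.02,"yaw":0},{"dx":0,"dy":0,"dz":0.04,"yaw":0},{"dx":0,"dy":0,"dz":0.05,"yaw":0},{"dx":0,"dy":0,"dz":0.05,"yaw":0},{"dx":-0.04,"dy":0,"dz":0.04,"yaw":0},{"dx":0,"dy":0,"dz":0,"yaw":0}]'
python3 - <<'E'
from h import *
f=eyes.grab_frame("scene");cv2.imwrite("pics/s8.png",f[:,:,::-1])
E
```

```text
time_s: 13.25
ee_pos: [385.9, -20.3, 10.6]
ee_rot: [180.0, -0.0, 9.5]
force: [0.4, -0.6, 0.0]
gripper_width: 54.3
gripper_force: 0.0
time_s: 14.0
ee_pos: [353.6, -20.3, 172.3]
ee_rot: [179.9, -0.2, 9.5]
force: [0.7, 0.1, -1.0]
gripper_width: 54.7
gripper_force: 0.0
```

View pics/s8.png

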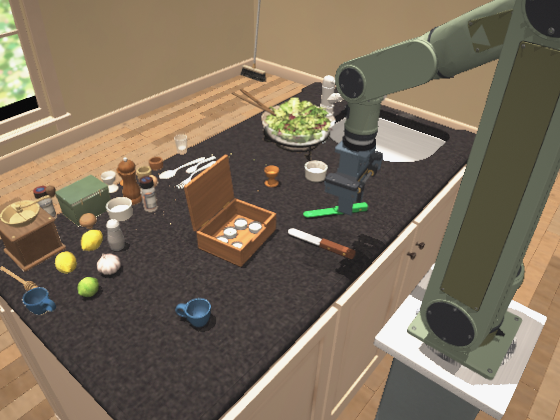

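The lid stands upright at (210,195). The knife lies flat from (290,233) to (352,253), clear of the box, and the mug, egg cup and ramekin appear where they were. Handing in.

```bash
python3 -c "
from workcell import ticket
print(ticket.job_done())"
```

```text
the job is handed in; nothing more can be done
None
```

I levered the lid open with the knife to just past upright, laid the knife flat on the worktop clear of the box, and handed the job in at about 14 s; the hand-in returned no verdict.

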